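Turn the kitchen sign to green and hang today's plaque

ROBOT

A 6-joint arm with a two-finger parallel gripper is mounted at the origin on a cart in front of the work surface, level with it; the furniture and walls round the work are solid. World frame = base frame: x ahead of the robot, y to its left, z up, the work surface at z = 0. Lengths are in mm, angles in degrees, forces in N, time in s.
With the tool pointing down it reaches from about 300 to 850 mm from the base axis. Payload 4.2 kg.
Tool frame: the origin (TCP) lies midway between the tips of the shut fingers; the grasp point (between the pads) lies 19 mm behind it (env.grip_point_offset is the distance from the TCP to the grasp point, in mm); z points along the fingers, x is the direction in which the jaws open and shut, and the axes are right-handed (so a half turn about z gives the same grasp; the last joint's range is limited). The gripper opens to 91 mm and grips with 3 to 60 N. Pads are 32 mm wide; open, the fingers measure 118 mm over their backs; the gripper's body (76 mm by 178 mm) begins 60 mm behind the grasp point.
Start: joints at [66.921, 18.312, 89.639, -0, 72.044, -1.146], TCP at [214.777, 533.399, 213.976] pointing down, gripper open.
Joint ranges: [-177.97, 177.97], [-48.28, 115.42], [12.27, 149.76], [-77.06, 257.06], [2.81, 150.46], [-146.56, 146.56]. Speed limits (degrees/s): [147.25, 147.25, 180, 180, 180, 180].

INTERFACE

Orientations are given as [roll, pitch, yaw] about the fixed x, y, z axes, in that order (R = Rz(yaw) Ry(pitch) Rx(roll)).
In Python, from workcell import env gives the robot as it stands.
- The arm moves only by the shell command python3 -m pendant 'ROWS' [FORCE]. ROWS is JSON, a list of rows, each an object with "xyz": the shift along the tool's x, y, z in m, a list of three; "roll": the turn about the tool's z in degrees; "jaw": the closure, from 0 (fully open) to 1 (shut). A call has exactly 8 rows; each row is the pose to reach, as a shift and turn from the pose commanded when the call began, along the tool's axes at that moment; what a row does not reach only later rows make up. A row lasts 1/8 s, in which the tool goes at most 62.5 mm and 10.7 degrees, less where a joint would pass 70% of its speed; a pose out of reach is approached as far as the arm can. A call with a gripper value outside its range is refused whole. The fingers move at their own pace and stop on an object; FORCE is the grip in N (left out, the last holds). Time passes only in rows, so rows that repeat a pose let the fingers close, or fill a call up. It gives the time, the measured TCP pose, the force and the opening at its end, in the units of the state.
- env.state(): the state, without advancing time (a new reading comes with each control period).
- env.grab_frame(name): name is "side" or "top" or "wrist"; returns (picture, depth): 400x640x3 uint8, blue, green, red; 400x640 float32, mm along the optical axis (not along the pixel's ray), 0 where there is no reading.
- env.camera_params(name): a dict with "camera_matrix" (3x3 intrinsics, pixels), "cam_to_world" (4x4, takes a point from camera to world coordinates); the wrist camera has in their place "hand_eye" (4x4, takes a point from camera to tool coordinates, whose origin is the TCP and whose axes are the tool frame's). Camera axes: x right, y up, looking along -z (the intrinsics and any distortion apply to the point x, -y, -z); pixel columns grow to the right and rows downward; lengths in mm; the calibration is good to about 2 mm. A picture is of the moment at which its call begins: read the wrist's pose just before it. camera_params takes no time and is no camera call.
- env.job_done(): hands the job in, once; it reports no verdict.
The state is a dict: "time_s": time; "qpos": joint angles; "qvel": joint speeds; "effort": joint torques, N m; "ee_pos": TCP position; "ee_rot": TCP orientation; "force": force on the tool from outside, world axes, zero at the start; "torque": the same for the moment, N m; "gripper_width": finger opening in mm.
Only numpy, scipy, OpenCV 4.12 (cv2) and the standard library are available. Lean on these libraries where they do the work, as an engineer would, in place of code of your own. Each camera call takes 0.05 s, during which the arm holds its last target. There are 200 camera calls.

TASK

Service is opening: turn the sloping two-sided sign half a turn on its axle, right up to its stop, so that its green face shows instead of the red one. Then hang the blue lemon plaque on the green face, holes at the top, both holes over the two brass pins and the plate flat against the sign. Let go of everything and leave the tomato plaque and the other things on the worktop where they are.

Things in the scene. Friction and masses are not known exactly. Their poses are not given: they have to be found in the camera images.
- sign_stand: Fixed stand of the sign: dark foot 200x120x12 mm (x -60..140), steel gooseneck 13 mm thick at x = 118 mm, 190 mm high, holding the axle from up-slope (from 66 mm past the board's middle). Origin: underside, below the board's middle; z up, x away from the reader, y left. The axle lies in its x-z plane, 125 mm above the origin, rising 30 degrees towards +x.
- sign_board (a joint): Turn of the sign about its axle, rad. 0: red face (white bars) up; 3.14: green face with the pins up. Hard stops at both, so one way only: as it grows, the wing on the stand's left (+y) rises, passes over the top and comes down on the right, while the other passes below. Stiff pivot (about 0.1 N m: 2 N at a wing's edge); it stays where left.
- board_mid (a point): Middle of the sign board, on the axle, at mid-thickness. Board 120 (along the axle) x 130 (across) x 10 mm. Axes: x up-slope along the axle, z out of the red face (-z out of the green face), y across; they turn with the board.
- pin_left (a point): Root, on the green face, of the brass pin at the reader's left when green is up. Pins: 6 mm diameter, 16 mm long, round ends, square to the face, 60 mm apart, each 30 mm from the axle, 24 mm up-slope of the board's middle. Axes as board_mid.
- pin_right (a point): The same for the pin at the reader's right when the green face is up.
- lemon_plaque: Loose blue plaque with two yellow lemon discs, flat on the worktop face up. Plate 80 (x) x 96 (y) x 6 mm; wooden grip rib in its middle, 30 (x) x 14 (y) mm, 30 mm tall above the plate. Origin: centre of the underside; z out of the face, +x to its top edge (by the holes), y to its left. Two 9 mm through holes at x = 24, y = +-30 mm. 80 to 170 g.
- lemon_plaque_hole_left (a point): Centre of the lemon plaque's left hole (y = +30 mm), at the underside; axes as the plaque.
- lemon_plaque_hole_right (a point): Centre of its right hole (y = -30 mm), at the underside; axes as the plaque.
- tomato_plaque: White plaque with two red tomato discs; otherwise made like the lemon plaque. Not wanted today.
- mug: Bystander: white spotted mug, 82x114x91 mm, stands on the worktop; origin at the centre of its underside.
- salt_shaker: Bystander: salt shaker, 44x44x90 mm, stands on the worktop; origin at the centre of its underside.
- tomato: Bystander: real tomato, 68x69x71 mm, stands on the worktop; origin at the centre of its underside.
- lemon: Bystander: real lemon, 71x53x51 mm, stands on the worktop; origin at the centre of its underside.
- garlic: Bystander: garlic bulb, 56x56x56 mm, stands on the worktop; origin at the centre of its underside.
- pepper_mill: Bystander: wooden pepper mill, 58x58x170 mm, stands on the worktop; origin at the centre of its underside.

How it is judged:
By the outcome, as a careful person would: the job done as asked, in the order asked, and still so for the second after the job is handed in, with the robot touching nothing.
It also fails if it takes over 67 s, if anything falls off the work surface, if the arm or the gripper's body presses on something with over 40 N, if the wrist force passes 120 N, or if a joint passes its speed limit or range.

## Working session

There is one attempt and no reset: what is moved stays moved. The work goes in short steps, Python scripts to look and compute and a shell command to move; the robot and the scene stay as the last step left them, time stands still between calls to the robot, and variables do not carry over. Pictures are saved under pics/ and viewed, about 8 in all and at most 12, crops included, and the job is handed in when it is done.

```bash
ls; mkdir -p pics; python3 - <<'E'
from workcell import env
import cv2,numpy as np
print(env.state())
for n in("side","top"):
    p,d=env.grab_frame(n); cv2.imwrite(f"pics/{n}0.png",p); np.save(f"pics/{n}0.npy",d)
    c=env.camera_params(n); print(n,{k:np.round(v,3).tolist() if not isinstance(v,str) else v for k,v in c.items()})
E
```

```text
pics
{'time_s': 0.0, 'qpos': array([ 6.69206493e+01,  1.83511795e+01,  8.97050594e+01, -1.03781402e-03,
        7.20429326e+01, -1.14707620e+00]), 'qvel': array([-0.10645233, -0.09483858, -0.05890489, -0.0034398 ,  0.03714649,
       -0.09401312]), 'effort': array([-2.51112215e-04, -4.12479579e+01, -2.31978858e+01,  7.26515288e-02,
        4.56007209e-02, -1.33144581e-04]), 'ee_pos': array([214.59168489, 532.92758293, 213.13402326]), 'ee_rot': array([-1.79999001e+02,  9.91713446e-02,  6.80680472e+01]), 'force': array([ 0.07436122,  0.23103215, -0.22418797]), 'torque': array([-0.00351946, -0.04201131, -0.0091018 ]), 'gripper_width': 91.31932583180559}
side {'camera_matrix': [[373.293, 0.0, 320.47], [0.0, 373.293, 203.432], [0.0, 0.0, 1.0]], 'cam_to_world': [[-0.987, 0.132, -0.095, 479.133], [-0.162, -0.837, 0.523, 554.111], [-0.01, 0.531, 0.847, 1038.389], [0.0, 0.0, 0.0, 1.0]]}
top {'camera_matrix': [[370.019, 0.0, 320.192], [0.0, 370.019, 204.57], [0.0, 0.0, 1.0]], 'cam_to_world': [[0.042, 0.973, -0.225, 383.844], [-0.999, 0.042, -0.004, 9.958], [0.006, 0.225, 0.974, 1009.683], [0.0, 0.0, 0.0, 1.0]]}
```

View pics/top0.png

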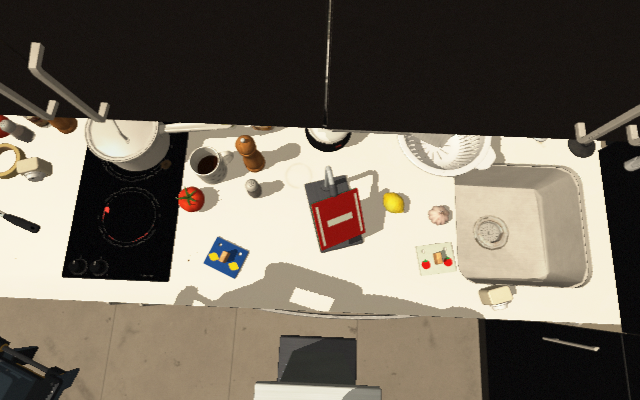

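View pics/side0.png

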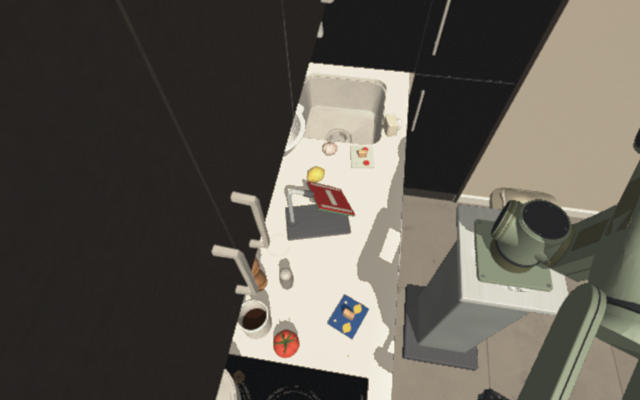

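The top view shows the red sign at about (338,218), the blue lemon plaque at (227,257), the tomato plaque at (436,259), and the shaker, tomato and lemon nearby. The side view agrees. Next I'll measure.

```bash
cat > h.py <<'E'
import numpy as np,cv2
from workcell import env
def world(n,uv,d,T=None):
    c=env.camera_params(n);K=np.array(c["camera_matrix"]);T=np.array(c["cam_to_world"]) if T is None else T
    uv=np.atleast_2d(uv).astype(float);d=np.asarray(d,float).reshape(-1)
    P=np.c_[(uv[:,0]-K[0,2])/K[0,0]*d,-(uv[:,1]-K[1,2])/K[1,1]*d,-d]
    return P@T[:3,:3].T+T[:3,3]
def onplane(n,uv,z,T=None):
    a=world(n,uv,np.full(len(np.atleast_2d(uv)),1.),T);c=(np.array(env.camera_params(n)["cam_to_world"]) if T is None else T)[:3,3]
    return c+(a-c)*((z-c[2])/(a[:,2]-c[2]))[:,None]
def big(m):
    c=max(cv2.findContours(m.astype(np.uint8),0,cv2.CHAIN_APPROX_NONE)[0],key=cv2.contourArea)
    o=np.zeros(m.shape,np.uint8);cv2.drawContours(o,[c],-1,1,-1);return c[:,0],o>0
E
python3 - <<'E'
from h import *
for n,rb in(("top",(300,180,375,260)),("side",(295,165,365,225))):
    p=cv2.imread(f"pics/{n}0.png").astype(int);d=np.load(f"pics/{n}0.npy")
    b,g,r=p[...,0],p[...,1],p[...,2]
    blue=(b>r+40)&(b>g+20)
    c,m=big(blue); q=cv2.boxPoints(cv2.minAreaRect(c)); print(n,"blue",np.round(q,1).tolist())
    w=onplane(n,c,6); R=cv2.minAreaRect(w[:,:2].astype(np.float32)); print(R); print(np.round(cv2.boxPoints(R)))
    v,u=np.nonzero(m&(d>0)); print("z med",np.median(world(n,np.c_[u,v],d[v,u])[:,2]))
    for nm,mk in(("yellow",(r>150)&(g>110)&(b<90)),):
        k,l,s,ce=cv2.connectedComponentsWithStats(mk.astype(np.uint8))
        for i in range(1,k):
            if s[i,4]>20: print(nm,ce[i].round(1),s[i,4],onplane(n,ce[i],6)[0].round(0))
    mr=np.zeros_like(blue);x0,y0,x1,y1=rb; mr[y0:y1,x0:x1]=((r>90)&(g<60)&(b<60))[y0:y1,x0:x1]
    c,m=big(mr); me=cv2.erode(m.astype(np.uint8),np.ones((5,5)))>0
    v,u=np.nonzero(me&(d>0)); W=world(n,np.c_[u,v],d[v,u]); ce=W.mean(0); N=np.linalg.svd(W-ce)[2][2]; N*=np.sign(N[2])
    print("board plane",ce.round(1),N.round(3),np.std((W-ce)@N))
    cam=np.array(env.camera_params(n)["cam_to_world"])[:3,3]
    a=world(n,c,np.ones(len(c)))-cam; P=cam+a*(((ce-cam)@N)/(a@N))[:,None]
    up=np.array([0,0,1])-N*N[2];up/=np.linalg.norm(up);lf=np.cross(N,up)
    R=cv2.minAreaRect(np.c_[(P-ce)@up,(P-ce)@lf].astype(np.float32));print(R)
    print("mid",ce+R[0][0]*up+R[0][1]*lf-5*N,"up",up,"yaw",np.degrees(np.arctan2(up[1],up[0])))
    # foot/stand dark
E
```

```text
top blue [[203.1999969482422, 262.6000061035156], [216.60000610351562, 235.8000030517578], [247.8000030517578, 251.39999389648438], [234.39999389648438, 278.20001220703125]]
((460.6054992675781, 262.31915283203125), (95.84406280517578, 78.39769744873047), 66.81060791015625)
[[406. 234.]
 [478. 203.]
 [516. 291.]
 [443. 322.]]
z med 5.944098560148348
yellow [239.8 144.1] 74 [785. 254.   6.]
yellow [392.7 202.6] 345 [ 631. -188.    6.]
yellow [213.4 256.3] 57 [461. 295.   6.]
yellow [435.4 259. ] 27 [ 479. -303.    6.]
yellow [233.2 265.7] 62 [438. 240.   6.]
board plane [554.6 -31.7 131.2] [-0.351 -0.477  0.806] 1.3505819033486155
((-1.7168312072753906, -0.98382568359375), (128.93377685546875, 120.39319610595703), 58.38035583496094)
mid [556.2961546  -31.0282742  126.14427218] up [0.47732622 0.64948442 0.59188653] yaw 53.686680948232
side blue [[326.8999938964844, 323.1000061035156], [344.20001220703125, 294.29998779296875], [368.79998779296875, 309.1000061035156], [351.5, 337.8999938964844]]
((461.6458435058594, 263.6883239746094), (92.8552017211914, 76.26348114013672), 67.4379653930664)
[[409. 235.]
 [479. 206.]
 [515. 292.]
 [444. 321.]]
z med 5.060475523069954
yellow [254.2 268.2] 33 [751. 170.   6.]
board plane [584.8 -23.6 147.2] [-0.344 -0.484  0.805] 0.963840295933781
((0.016408920288085938, 1.784759521484375), (126.2108383178711, 53.046234130859375), 54.82002258300781)
mid [585.02513658 -20.08656894 143.20843421] up [0.46552171 0.65613534 0.59394946] yaw 54.644666161603276
```

```bash
cat >> h.py <<'E'
MID=np.array([556.3,-31.,125.]);PSI=16.
def stand(X,Y,Z):
    a=np.radians(PSI);return np.array([MID[0]+X*np.cos(a)-Y*np.sin(a),MID[1]+X*np.sin(a)+Y*np.cos(a),Z])
def go(p,yaw=None,s=None):
    from scipy.spatial.transform import Rotation as Ro
    s=s or env.state();R=Ro.from_euler('xyz',s["ee_rot"],degrees=True).as_matrix()
    y0=np.degrees(np.arctan2(R[1,0],R[0,0]));r=0 if yaw is None else (y0-yaw+180)%360-180
    print("t",round(s["time_s"],2),"at",s["ee_pos"].round(1),"to",np.round(p,1),"shift",(R.T@(np.array(p)-s["ee_pos"])/1000).round(4),"roll",round(r,1),"yaw",round(y0,2))
def edge(phi,r=65,s=0,h=0):
    f=np.radians(phi);a=np.array([.866,0,.5]);n=np.array([-.5,0,.866]);l=np.array([0,1.,0])
    return s*a+r*(l*np.cos(f)+n*np.sin(f))+h*(n*np.cos(f)-l*np.sin(f))
E
python3 - <<'E'
from h import *
go(stand(-12,100,213),16)
for f in (21,30,40,50,60,75,90,105,120,135,150,180): print(f,edge(f,h=-5).round(0),edge(f,h=-5,s=-35,r=45).round())
E
```

```text
t 0.1 at [214.6 533.  213.2] to [517.2  61.8 213. ] shift [-0.324   0.4567  0.0007] roll 52.1 yaw 68.07
21 [-9. 62. 16.] [-36.  44.  -8.]
30 [-14.  59.  24.] [-39.  41.  -2.]
40 [-19.  53.  33.] [-43.  38.   4.]
50 [-23.  46.  40.] [-46.  33.  10.]
60 [-27.  37.  47.] [-49.  27.  14.]
75 [-31.  22.  53.] [-51.  16.  19.]
90 [-32.   5.  56.] [-53.   5.  21.]
105 [-32. -12.  55.] [-53.  -7.  21.]
120 [-29. -28.  51.] [-51. -18.  18.]
135 [-25. -42.  43.] [-48. -28.  13.]
150 [-18. -54.  32.] [-44. -36.   6.]
180 [ -3. -65.   4.] [-33. -45. -13.]
```

```bash
python3 -m pendant '[{"xyz":[-0.03,0.045,0],"roll":8,"jaw":1},{"xyz":[-0.065,0.09,0],"roll":16,"jaw":1},{"xyz":[-0.1,0.135,0],"roll":24,"jaw":1},{"xyz":[-0.135,0.18,0],"roll":32,"jaw":1},{"xyz":[-0.165,0.225,0],"roll":40,"jaw":1},{"xyz":[-0.2,0.27,0],"roll":46,"jaw":1},{"xyz":[-0.23,0.315,0],"roll":52,"jaw":1},{"xyz":[-0.26,0.36,0],"roll":52,"jaw":1}]' 10
python3 -c "
from h import *
go(stand(-12,100,213),16);go(stand(-12,100,120),16)"
```

```text
time_s: 1.1
ee_pos: [452.2, 156.1, 213.8]
ee_rot: [-180.0, 0.0, 16.0]
force: [0.3, 0.9, 0.7]
gripper_width: 14.1
t 1.1 at [452.2 156.1 213.8] to [517.2  61.8 213. ] shift [0.0365 0.1085 0.0008] roll 0.0 yaw 16.02
t 1.1 at [452.2 156.1 213.8] to [517.2  61.8 120. ] shift [0.0365 0.1086 0.0938] roll 0.0 yaw 16.02
```

```bash
python3 -m pendant '[{"xyz":[0.018,0.05,0],"roll":0,"jaw":1},{"xyz":[0.036,0.095,0],"roll":0,"jaw":1},{"xyz":[0.036,0.107,0.03],"roll":0,"jaw":1},{"xyz":[0.036,0.107,0.07],"roll":0,"jaw":1},{"xyz":[0.036,0.107,0.094],"roll":0,"jaw":1},{"xyz":[0.036,0.115,0.094],"roll":0,"jaw":1},{"xyz":[0.036,0.122,0.094],"roll":0,"jaw":1},{"xyz":[0.036,0.122,0.094],"roll":0,"jaw":1}]'
python3 -c "
from h import *
go(stand(-12,77,120),16);p,d=env.grab_frame('top');cv2.imwrite('pics/t1.png',cv2.resize(p[140:300,240:440],None,fx=3,fy=3))"
```

```text
time_s: 2.1
ee_pos: [521.1, 50.0, 121.2]
ee_rot: [180.0, -0.2, 16.0]
force: [0.9, -0.0, 0.5]
gripper_width: 0.4
t 2.1 at [521.1  50.  121.2] to [523.5  39.7 120. ] shift [-0.0005  0.0105  0.0012] roll 0.0 yaw 16.01
```

View pics/t1.png

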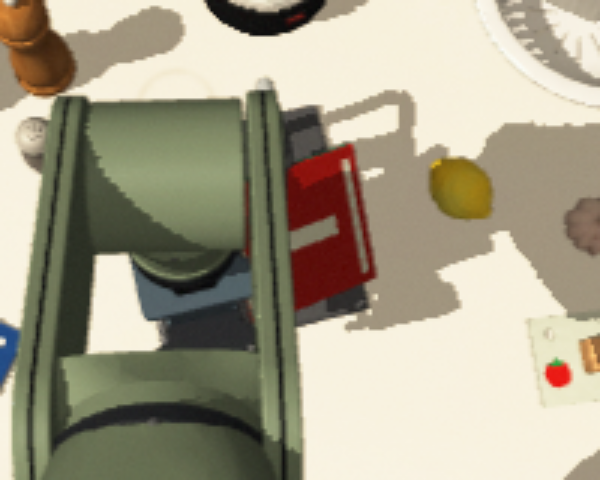

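The arm covers the view, but the gripper sits to the left of the board, and the board's right edge is visible at about (360,215). Next I sweep the left edge up along its arc.

```bash
python3 -m pendant '[{"xyz":[0,0.009,-0.002],"roll":0,"jaw":1},{"xyz":[-0.003,0.012,-0.010],"roll":0,"jaw":1},{"xyz":[-0.006,0.015,-0.016],"roll":0,"jaw":1},{"xyz":[-0.008,0.018,-0.021],"roll":0,"jaw":1},{"xyz":[-0.010,0.021,-0.026],"roll":0,"jaw":1},{"xyz":[-0.012,0.025,-0.030],"roll":0,"jaw":1},{"xyz":[-0.014,0.030,-0.034],"roll":0,"jaw":1},{"xyz":[-0.016,0.035,-0.037],"roll":0,"jaw":1}]'
python3 - <<'E'
from h import *
p,d=env.grab_frame('side');cv2.imwrite('pics/s1.png',cv2.resize(p[130:290,230:430],None,fx=3,fy=3))
go(stand(-28,21,155))
E
```

```text
time_s: 3.15
ee_pos: [513.5, 12.6, 157.3]
ee_rot: [-179.9, 0.1, 16.0]
force: [-4.6, 4.0, 2.4]
gripper_width: 0.7
t 3.2 at [513.8  11.9 157.7] to [523.6 -18.5 155. ] shift [0.001  0.0319 0.0027] roll 0 yaw 16.05
```

View pics/s1.png

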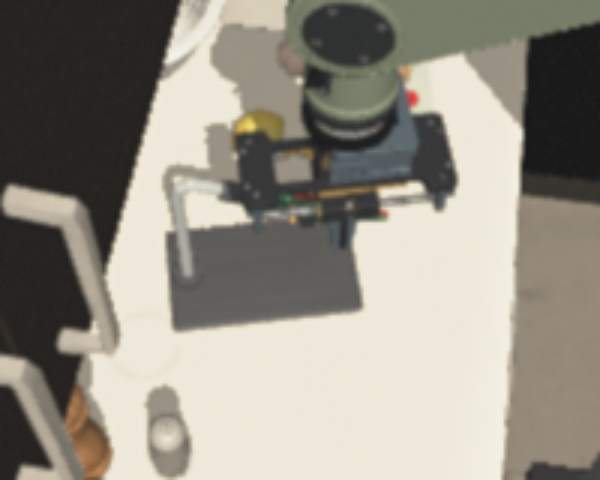

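The gripper's wide axis lies along the stand's x and clears the gooseneck. Contact force is about 6 N, so the board is turning. I'll continue over the top.

```bash
python3 -m pendant '[{"xyz":[0,0.008,0],"roll":0,"jaw":1},{"xyz":[0,0.016,0],"roll":0,"jaw":1},{"xyz":[0,0.025,0],"roll":0,"jaw":1},{"xyz":[0,0.034,0],"roll":0,"jaw":1},{"xyz":[0,0.043,0],"roll":0,"jaw":1},{"xyz":[0,0.052,0],"roll":0,"jaw":1},{"xyz":[0,0.061,0],"roll":0,"jaw":1},{"xyz":[0,0.07,0],"roll":0,"jaw":1}]'
python3 - <<'E'
from h import *
p,d=env.grab_frame('side');cv2.imwrite('pics/s2.png',cv2.resize(p[130:290,230:430],None,fx=3,fy=3))
go(stand(-42,-42,155))
for f in(120,130,140,150,160,180):
  c,s=np.cos(np.radians(f)),np.sin(np.radians(f)); print(f,[round(125+(-5+.5*c*X+s*Y)/(.866*c)) for X,Y in((-29,-26),(-29,-58),(-42,-26),(-42,-58),(-55,-26))])
E
```

```text
time_s: 4.2
ee_pos: [533.6, -55.5, 156.8]
ee_rot: [-180.0, 0.0, 16.1]
force: [-0.6, 3.1, 0.1]
gripper_width: 0.7
t 4.25 at [534.  -56.6 156.8] to [527.5 -82.9 155. ] shift [-0.0136  0.0235  0.0019] roll 0 yaw 16.05
120 [172, 236, 164, 228, 157]
130 [153, 197, 146, 190, 138]
140 [141, 172, 133, 164, 126]
150 [132, 154, 125, 146, 117]
160 [125, 139, 118, 131, 110]
180 [114, 114, 107, 107, 99]
```

View pics/s2.png

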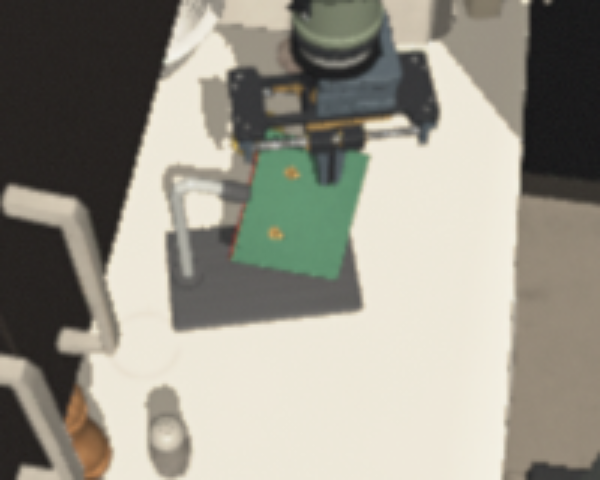

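The green face with its pins (crop (291,172) and (275,233)) is coming up, now at about 130°. Next I press down to the stop.

```bash
python3 -m pendant '[{"xyz":[-0.006,0.008,0.004],"roll":0,"jaw":1},{"xyz":[-0.012,0.016,0.010],"roll":0,"jaw":1},{"xyz":[-0.014,0.02,0.017],"roll":0,"jaw":1},{"xyz":[-0.014,0.023,0.024],"roll":0,"jaw":1},{"xyz":[-0.014,0.023,0.031],"roll":0,"jaw":1},{"xyz":[-0.014,0.023,0.036],"roll":0,"jaw":1},{"xyz":[-0.014,0.023,0.04],"roll":0,"jaw":1},{"xyz":[-0.014,0.023,0.042],"roll":0,"jaw":1}]'
python3 -m pendant '[{"xyz":[0,0,0.001],"roll":0,"jaw":1},{"xyz":[0,0,0.002],"roll":0,"jaw":1},{"xyz":[0,0,0.003],"roll":0,"jaw":1},{"xyz":[0,0,0.004],"roll":0,"jaw":1},{"xyz":[0,0,0.004],"roll":0,"jaw":1},{"xyz":[0,0,0.004],"roll":0,"jaw":1},{"xyz":[0,0,0.004],"roll":0,"jaw":1},{"xyz":[0,0,0.004],"roll":0,"jaw":1}]'
```

```text
time_s: 5.25
ee_pos: [526.6, -80.7, 114.7]
ee_rot: [-180.0, 0.0, 16.1]
force: [0.4, -0.5, 3.0]
gripper_width: 0.5
time_s: 6.25
ee_pos: [526.4, -80.8, 110.9]
ee_rot: [-180.0, 0.0, 16.1]
force: [-0.3, -1.0, 1.3]
gripper_width: 0.8
```

```bash
for i in 1; do python3 -m pendant '[{"xyz":[0,0,0.001],"roll":0,"jaw":1},{"xyz":[0,0,0.002],"roll":0,"jaw":1},{"xyz":[0,0,0.003],"roll":0,"jaw":1},{"xyz":[0,0,0.004],"roll":0,"jaw":1},{"xyz":[0,0,0.005],"roll":0,"jaw":1},{"xyz":[0,0,0.005],"roll":0,"jaw":1},{"xyz":[0,0,0.005],"roll":0,"jaw":1},{"xyz":[0,0,0.005],"roll":0,"jaw":1}]'; done
python3 -c "
from h import *
print(env.state()['force'],env.state()['ee_pos'])"
```

```text
time_s: 7.25
ee_pos: [526.9, -80.8, 109.9]
ee_rot: [179.9, -0.1, 16.1]
force: [-7.1, 0.9, 25.4]
gripper_width: 0.5
[-7.14373882  0.89817116 25.38876442] [526.89562171 -80.84062234 109.92860694]
```

It's at the stop (25 N reaction). I'll lift and look with the wrist camera.

```bash
python3 -m pendant '[{"xyz":[0,0,-0.03],"roll":0,"jaw":0.5},{"xyz":[0.00,-0.01,-0.08],"roll":0,"jaw":0},{"xyz":[0.0,-0.03,-0.13],"roll":0,"jaw":0},{"xyz":[0.0,-0.05,-0.18],"roll":0,"jaw":0},{"xyz":[0.0,-0.05,-0.2],"roll":0,"jaw":0},{"xyz":[0,-0.05,-0.2],"roll":0,"jaw":0},{"xyz":[0,-0.05,-0.2],"roll":0,"jaw":0},{"xyz":[0,-0.05,-0.2],"roll":0,"jaw":0}]'
cat >> h.py <<'E'
def wristT(s):
    from scipy.spatial.transform import Rotation as Ro
    T=np.eye(4);T[:3,:3]=Ro.from_euler('xyz',s["ee_rot"],degrees=True).as_matrix();T[:3,3]=s["ee_pos"]
    return T@np.array(env.camera_params("wrist")["hand_eye"])
E
python3 - <<'E'
from h import *
s=env.state();p,d=env.grab_frame('wrist');T=wristT(s);np.savez('pics/w1.npz',p=p,d=d,T=T);cv2.imwrite('pics/w1.png',p)
print(env.camera_params("wrist"));print(T.round(3))
E
```

```text
time_s: 8.25
ee_pos: [512.1, -32.9, 304.2]
ee_rot: [-179.9, 0.2, 16.0]
force: [0.4, 0.3, 0.0]
gripper_width: 77.2
{'camera_matrix': array([[355.30984324,   0.        , 317.32789213],
       [  0.        , 355.30984324, 199.54980978],
       [  0.        ,   0.        ,   1.        ]]), 'hand_eye': array([[ 9.99999940e-01, -3.01984287e-04, -1.72478535e-04,
         3.46111766e-01],
       [-3.35391879e-04, -9.68579551e-01, -2.48703720e-01,
        -6.93123013e+01],
       [-9.19545666e-05,  2.48703763e-01, -9.68579594e-01,
        -1.70410476e+02],
       [ 0.00000000e+00,  0.00000000e+00,  0.00000000e+00,
         1.00000000e+00]])}
[[ 9.61000e-01 -2.69000e-01 -6.60000e-02  4.93836e+02]
 [ 2.77000e-01  9.31000e-01  2.39000e-01  3.37070e+01]
 [-3.00000e-03 -2.47000e-01  9.69000e-01  4.74704e+02]
 [ 0.00000e+00  0.00000e+00  0.00000e+00  1.00000e+00]]
```

View pics/w1.png

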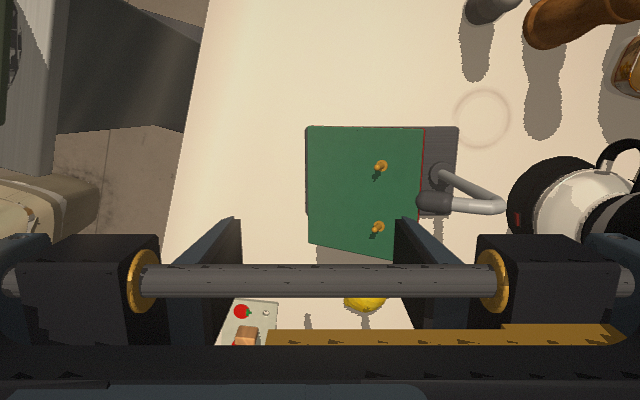

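The wrist view shows the green face up, with brass pins at about (380,166) and (377,227) and no red visible except the board's edge.

```bash
cat >> h.py <<'E'
def board(p,d,T,n="wrist"):
    p=p.astype(int);b,g,r=p[...,0],p[...,1],p[...,2]
    c,m=big((g>r+25)&(g>b+8)&(g>50)) ; me=cv2.erode(m.astype(np.uint8),np.ones((7,7)))>0
    gm=me&(g>r+25)&(d>0);v,u=np.nonzero(gm);W=world(n,np.c_[u,v],d[v,u],T);ce=np.median(W,0)
    for _ in range(3):
        N=np.linalg.svd(W-W.mean(0),full_matrices=False)[2][2];N*=np.sign(N[2]);ce=W.mean(0);W=W[abs((W-ce)@N)<3]
    cam=T[:3,3];pl=lambda uv,h=0:(lambda a:cam+a*(((ce+h*N-cam)@N)/(a@N))[:,None])(world(n,uv,np.ones(len(np.atleast_2d(uv))),T)-cam)
    hull=cv2.convexHull(c)[:,0]
    print("plane z0",ce.round(1),"N",N.round(4),"normal az",np.degrees(np.arctan2(-N[1],-N[0])).round(2),"tilt",np.degrees(np.arccos(N[2])).round(2))
    hm=cv2.fillPoly(np.zeros(m.shape,np.uint8),[hull],1)>0
    br=hm&(r>g+25)&(g>b+15)&(r>80)
    k,l,s,cc=cv2.connectedComponentsWithStats(br.astype(np.uint8));out=[]
    for i in range(1,k):
        if s[i,4]<25: continue
        v,u=np.nonzero((l==i)&(d>0));P=world(n,np.c_[u,v],d[v,u],T);h=(P-ce)@N
        Q=(P-h[:,None]*N)[(h>4)&(h<18)];tip=P[h>np.percentile(h,75)].mean(0);ht=h.max()
        vv,uu=np.nonzero(l==i);print("pin px",cc[i].round(1),s[i,4],"foot",Q.mean(0).round(1),"hmax",ht.round(1),"mid-height ray foot",(pl(cc[i],9)[0]-9*N).round(1));out.append(pl(cc[i],9)[0]-9*N)
    return c,N,ce,pl,out
E
python3 - <<'E'
from h import *
f=np.load('pics/w1.npz');c,N,ce,pl,o=board(f['p'],f['d'],f['T'])
P=pl(c)
e=np.array([.5,0,0]);up=np.array([0,0,1])-N*N[2];up/=np.linalg.norm(up);lf=np.cross(N,up)
R=cv2.minAreaRect(np.c_[(P-ce)@up,(P-ce)@lf].astype(np.float32));print(R,"facemid",ce+R[0][0]*up+R[0][1]*lf, "up",up)
a=o[0]-o[1];print("pin dist",np.linalg.norm(a),"dir az",np.degrees(np.arctan2(a[1],a[0]))-90)
print("pins mid",(o[0]+o[1])/2)
E
```

```text
plane z0 [553.1 -26.4 129.6] N [-0.4808 -0.139   0.8658] normal az 16.13 tilt 30.03
pin px [380.8 165.1] 104 foot [566.5   2.  141.6] hmax 17.5 mid-height ray foot [567.2   2.6 142.1]
pin px [378.  226.2] 103 foot [583.1 -55.3 141.6] hmax 16.4 mid-height ray foot [583.5 -54.3 142. ]
((-0.4367713928222656, -6.821319580078125), (128.5037078857422, 118.68882751464844), 89.97640991210938) facemid [554.5872799  -33.04183421 129.38330672] up [0.83168062 0.24049181 0.50047081]
pin dist 59.12688505504575 dir az 16.01124007041507
pins mid [575.3572648  -25.83380843 142.07485291]
```

```bash
python3 -c "
from h import *
go((461,263,170),66.8)"
```

```text
t 8.3 at [512.2 -32.9 304.4] to [461 263 170] shift [ 0.0329 -0.2984  0.1347] roll -50.8 yaw 16.04
```

```bash
python3 -m pendant '[{"xyz":[0.005,-0.05,0],"roll":-9,"jaw":0.3},{"xyz":[0.01,-0.1,0],"roll":-18,"jaw":0.3},{"xyz":[0.015,-0.15,0.02],"roll":-27,"jaw":0.3},{"xyz":[0.02,-0.2,0.06],"roll":-36,"jaw":0.3},{"xyz":[0.027,-0.25,0.1],"roll":-45,"jaw":0.3},{"xyz":[0.033,-0.298,0.13],"roll":-51,"jaw":0.3},{"xyz":[0.033,-0.298,0.135],"roll":-51,"jaw":0.3},{"xyz":[0.033,-0.298,0.135],"roll":-51,"jaw":0.3}]'
python3 - <<'E'
from h import *
s=env.state();p,d=env.grab_frame('wrist');T=wristT(s);np.savez('pics/w2.npz',p=p,d=d,T=T);cv2.imwrite('pics/w2.png',p)
q=p.astype(int);b,g,r=q[...,0],q[...,1],q[...,2]
c,m=big((b>r+40)&(b>g+20))
W=onplane('wrist',c,6,T)[:,:2];R=cv2.minAreaRect(W.astype(np.float32));print(R)
v,u=np.nonzero((d>0));P=world('wrist',np.c_[u,v],d[v,u],T)
k=(P[:,2]>30)&(P[:,2]<42)&(np.hypot(*(P[:,:2]-R[0]).T)<40)
print("rib",k.sum(),cv2.minAreaRect(P[k][:,:2].astype(np.float32)),np.median(P[k][:,2]))
go((*R[0],20),None,s)
E
```

```text
time_s: 9.3
ee_pos: [461.8, 262.2, 170.4]
ee_rot: [-180.0, 0.1, 67.1]
force: [1.0, 0.2, -0.0]
gripper_width: 63.5
((459.7138366699219, 262.4906005859375), (94.90487670898438, 79.09016418457031), 67.10574340820312)
rib 520 ((459.8326416015625, 262.76220703125), (13.419525146484375, 29.422115325927734), 67.18014526367188) 35.22555661580182
t 9.3 at [461.8 262.2 170.4] to [459.7 262.5  20. ] shift [-0.0003 -0.002   0.1504] roll 0 yaw 67.06
```

View pics/w2.png

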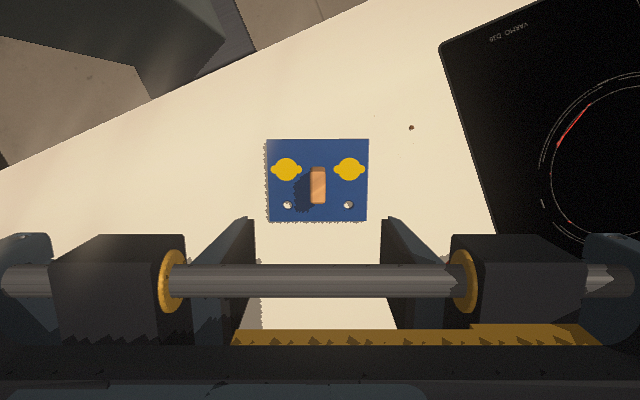

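The holes are at about (288,205) and (348,205), on the tool +y side, so tool +y points to the plaque's top. The rib is centred at (460,263) with its axis at 67.1°, and its size matches. I'll grip it near mid-height, leaving room for it to tilt.

```bash
python3 -m pendant '[{"xyz":[0,0,0.04],"roll":0,"jaw":0.3},{"xyz":[0,0.001,0.09],"roll":0,"jaw":0.3},{"xyz":[0,0.001,0.13],"roll":0,"jaw":0.3},{"xyz":[0,0.001,0.152],"roll":0,"jaw":0.3},{"xyz":[0,0.001,0.152],"roll":0,"jaw":0.7},{"xyz":[0,0.001,0.152],"roll":0,"jaw":1},{"xyz":[0,0.001,0.152],"roll":0,"jaw":1},{"xyz":[0,0.001,0.152],"roll":0,"jaw":1}]' 10
python3 -m pendant '[{"xyz":[0,0,0],"roll":0,"jaw":1},{"xyz":[0,0,-0.03],"roll":0,"jaw":1},{"xyz":[0,0,-0.08],"roll":0,"jaw":1},{"xyz":[0,0,-0.13],"roll":0,"jaw":1},{"xyz":[0,0,-0.18],"roll":0,"jaw":1},{"xyz":[0,0,-0.22],"roll":0,"jaw":1},{"xyz":[0,0,-0.22],"roll":0,"jaw":1},{"xyz":[0,0,-0.22],"roll":0,"jaw":1}]'
python3 - <<'E'
from h import *
s=env.state();p,d=env.grab_frame('wrist');T=wristT(s);cv2.imwrite('pics/w3.png',p)
q=p.astype(int);b,g,r=q[...,0],q[...,1],q[...,2]
c,m=big((b>r+40)&(b>g+20));v,u=np.nonzero((b>r+40)&(b>g+20)&m&(d>0));P=world('wrist',np.c_[u,v],d[v,u],T)
R=T[:3,:3]; 
from scipy.spatial.transform import Rotation as Ro
Rt=Ro.from_euler('xyz',s['ee_rot'],degrees=True).as_matrix();L=(P-s['ee_pos'])@Rt
A=np.c_[L[:,1],np.ones(len(L))];k=np.linalg.lstsq(A,L[:,2],rcond=None)[0];print("slope deg (neg=top raised)",np.degrees(np.arctan(k[0])),"z at rib",k[1],"y range",np.percentile(L[:,1],[1,99]),np.percentile(L[:,0],[1,99]))
go(stand(0,0,240),106.1,s);print(s['gripper_width'])
E
```

```text
time_s: 10.35
ee_pos: [463.5, 262.6, 20.0]
ee_rot: [179.9, -0.1, 67.1]
force: [-0.8, -0.1, -0.7]
gripper_width: 26.8
time_s: 11.35
ee_pos: [462.1, 261.9, 237.8]
ee_rot: [-179.9, 0.1, 67.1]
force: [0.4, 0.5, -1.7]
gripper_width: 13.7
slope deg (neg=top raised) -0.4781138557730096 z at rib 17.519522426098067 y range [-41.01252496  -2.26976177] [-31.08631097  47.09088727]
t 11.35 at [462.1 261.9 237.8] to [556.3 -31.  240. ] shift [-0.2331  0.2009 -0.0021] roll -39.0 yaw 67.07
13.652402398504108
```

```bash
sed -i 's/^MID=.*/MID=np.array([557.,-31.,125.3]);PSI=16.1/' h.py; python3 -c "
from h import *
go(stand(-41,0,200),106.1)"
```

```text
t 11.4 at [461.9 261.8 237.2] to [517.6 -42.4 200. ] shift [-0.2584  0.1699  0.0376] roll -39.0 yaw 67.07
```

View pics/w3.png

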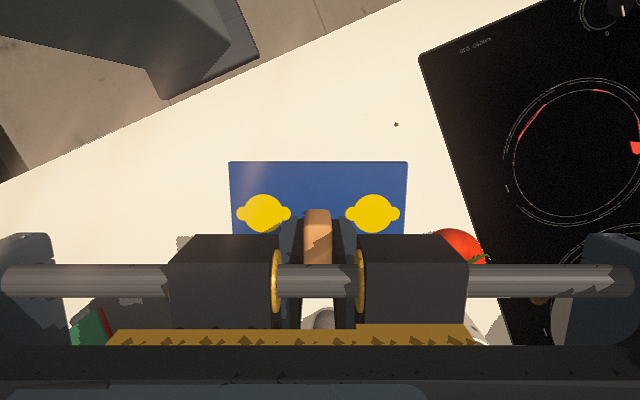

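The wrist view shows the plaque held level by its rib, with its lower half visible (top edge row 162). I'll carry it over the sign's lower slope.

```bash
python3 -m pendant '[{"xyz":[-0.03,0.02,0],"roll":-5,"jaw":1},{"xyz":[-0.07,0.045,0],"roll":-11,"jaw":1},{"xyz":[-0.11,0.07,0],"roll":-18,"jaw":1},{"xyz":[-0.15,0.1,0],"roll":-25,"jaw":1},{"xyz":[-0.19,0.125,0.01],"roll":-31,"jaw":1},{"xyz":[-0.23,0.15,0.02],"roll":-36,"jaw":1},{"xyz":[-0.258,0.17,0.035],"roll":-39,"jaw":1},{"xyz":[-0.258,0.17,0.038],"roll":-39,"jaw":1}]'
python3 -c "
from h import *
go(stand(-41,0,146),106.1)"
```

```text
time_s: 12.4
ee_pos: [517.6, -43.3, 198.0]
ee_rot: [-179.7, -0.1, 105.9]
force: [-0.4, 0.9, -1.7]
gripper_width: 13.5
t 12.4 at [517.6 -43.3 198. ] to [517.6 -42.4 146. ] shift [0.0008 0.0005 0.052 ] roll -0.2 yaw 105.86
```

Lower to contact, then press.

```bash
python3 -m pendant '[{"xyz":[0,0,0.02],"roll":0,"jaw":1},{"xyz":[0,0,0.04],"roll":0,"jaw":1},{"xyz":[0,0,0.048],"roll":0,"jaw":1},{"xyz":[0,0,0.052],"roll":0,"jaw":1},{"xyz":[0,0,0.055],"roll":0,"jaw":1},{"xyz":[0,0,0.058],"roll":0,"jaw":1},{"xyz":[0,0,0.061],"roll":0,"jaw":1},{"xyz":[0,0,0.061],"roll":0,"jaw":1}]'
python3 -m pendant '[{"xyz":[0,0,0.002],"roll":0,"jaw":1},{"xyz":[0,0,0.004],"roll":0,"jaw":1},{"xyz":[0,0,0.005],"roll":0,"jaw":1},{"xyz":[0,0,0.006],"roll":0,"jaw":1},{"xyz":[0,0,0.007],"roll":0,"jaw":1},{"xyz":[0,0,0.007],"roll":0,"jaw":1},{"xyz":[0,0,0.007],"roll":0,"jaw":1},{"xyz":[0,0,0.007],"roll":0,"jaw":1}]'
cat >> h.py <<'E'
def plaque(save=None):
    from scipy.spatial.transform import Rotation as Ro
    s=env.state();p,d=env.grab_frame('wrist');T=wristT(s)
    if save: cv2.imwrite(save,p);np.savez(save[:-3]+'npz',p=p,d=d,T=T)
    q=p.astype(int);b,g,r=q[...,0],q[...,1],q[...,2];k=(b>r+40)&(b>g+20)&(d>0);c,m=big(k)
    v,u=np.nonzero(k&(cv2.erode(m.astype(np.uint8),np.ones((5,5)))>0));P=world('wrist',np.c_[u,v],d[v,u],T)
    L=(P-s['ee_pos'])@Ro.from_euler('xyz',s['ee_rot'],degrees=True).as_matrix()
    f=np.ones(len(L),bool)
    for _ in range(4):
        w=np.linalg.lstsq(np.c_[L[f,:2],np.ones(f.sum())],L[f,2],rcond=None)[0];e=L[:,2]-np.c_[L[:,:2],np.ones(len(L))]@w;f=abs(e)<2
    print("tilt",np.degrees(np.arctan(-w[1])).round(2),"side tilt",np.degrees(np.arctan(w[0])).round(2),"z at axis",w[2].round(1),"bottom y",np.percentile(L[f,1],.5).round(1),"x",np.percentile(L[f,0],[.5,99.5]).round(1),f.mean().round(2),"wide",s['gripper_width'].round(1),"F",s['force'].round(1),s['ee_pos'].round(1))
E
python3 -c "
from h import *
plaque('pics/w4.png')"
```

```text
time_s: 13.4
ee_pos: [515.2, -40.8, 139.5]
ee_rot: [-179.6, -0.2, 106.1]
force: [-8.5, -1.1, 2.4]
gripper_width: 14.2
time_s: 14.4
ee_pos: [515.3, -40.8, 132.5]
ee_rot: [-179.6, -0.2, 106.1]
force: [-7.9, -1.1, 2.8]
gripper_width: 14.0Traceback (most recent call last):
  File "<string>", line 3, in <module>
    plaque('pics/w4.png')
    ~~~~~~^^^^^^^^^^^^^^^
  File "h.py", line 57, in plaque
    print("tilt",np.degrees(np.arctan(-w[1])).round(2),"side tilt",np.degrees(np.arctan(w[0])).round(2),"z at axis",w[2].round(1),"bottom y",np.percentile(L[f,1],.5).round(1),"x",np.percentile(L[f,0],[.5,99.5]).round(1),f.mean().round(2),"wide",s['gripper_width'].round(1),"F",s['force'].round(1),s['ee_pos'].round(1))
                                                                                                                                                                                                                                                     ^^^^^^^^^^^^^^^^^^^^^^^^
AttributeError: 'float' object has no attribute 'round'
```

```bash
sed -i "s/s\['gripper_width'\].round(1)/round(s['gripper_width'],1)/;s/f.mean().round(2)/round(f.mean(),2)/" h.py; python3 -c "
from h import *
plaque('pics/w4.png')
p,d=env.grab_frame('side');cv2.imwrite('pics/s4.png',cv2.resize(p[130:260,260:400],None,fx=4,fy=4))"
```

```text
tilt 25.38 side tilt 0.07 z at axis 15.4 bottom y -33.1 x [-32.1  45.9] 1.0 wide 13.7 F [-8.3 -0.2  2.5] [515.3 -40.8 132.5]
```

View pics/s4.png

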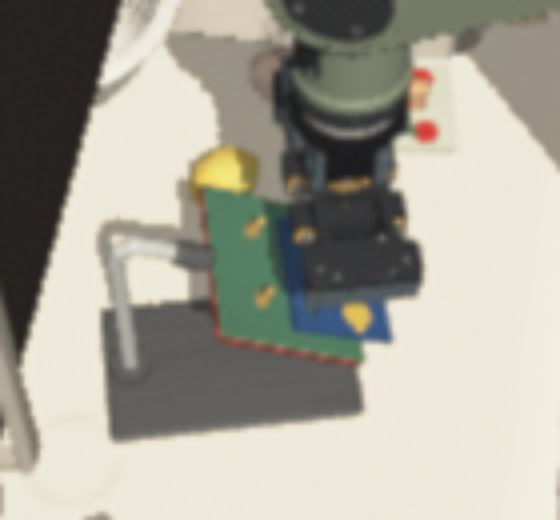

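The side view shows the plaque lying on the slope below the pins and already tilted 25°. A few millimetres more should bring it to 30°.

```bash
python3 -m pendant '[{"xyz":[0,0,0.001],"roll":0,"jaw":1},{"xyz":[0,0,0.002],"roll":0,"jaw":1},{"xyz":[0,0,0.003],"roll":0,"jaw":1},{"xyz":[0,0,0.004],"roll":0,"jaw":1},{"xyz":[0,0,0.004],"roll":0,"jaw":1},{"xyz":[0,0,0.004],"roll":0,"jaw":1},{"xyz":[0,0,0.004],"roll":0,"jaw":1},{"xyz":[0,0,0.004],"roll":0,"jaw":1}]'
python3 -c "
from h import *
plaque()"
```

```text
time_s: 15.55
ee_pos: [515.5, -40.7, 128.7]
ee_rot: [-179.6, -0.2, 106.1]
force: [-6.0, -0.3, 3.2]
gripper_width: 13.8
tilt 30.39 side tilt 0.16 z at axis 15.2 bottom y -30.9 x [-31.1  45.7] 1.0 wide 13.8 F [-6.  -0.3  3.2] [515.5 -40.7 128.7]
```

```bash
cat >> h.py <<'E'
def edgefit(save=None):
    from scipy.spatial.transform import Rotation as Ro
    s=env.state();p,d=env.grab_frame('wrist');T=wristT(s)
    if save: cv2.imwrite(save,p)
    q=p.astype(int);b,g,r=q[...,0],q[...,1],q[...,2];k=(b>r+40)&(b>g+20);c,m=big(k)
    v,u=np.nonzero(k&(d>0)&(cv2.erode(m.astype(np.uint8),np.ones((5,5)))>0));P=world('wrist',np.c_[u,v],d[v,u],T)
    ce=P.mean(0);N=np.linalg.svd(P-ce,full_matrices=False)[2][2];N*=np.sign(N[2]);cam=T[:3,3]
    a=world('wrist',c,np.ones(len(c)),T)-cam;Q=cam+a*(((ce-cam)@N)/(a@N))[:,None]
    up=np.array([0,0,1])-N*N[2];up/=np.linalg.norm(up);lf=np.cross(N,up)
    y=(Q-ce)@up;x=(Q-ce)@lf
    cols=c[:,0];rows=c[:,1];bot=rows<rows.min()+4
    bot&=(cols>cols[bot].min()+8)&(cols<cols[bot].max()-8)
    f=np.polyfit(x[bot],y[bot],1);L0,L1=np.percentile(x,[1,99])
    lo=np.percentile(x[rows<rows.min()+20],[1,99]);xm=lo.mean()
    print("N",N.round(3),"width",(lo[1]-lo[0]).round(1),"edge skew",np.degrees(np.arctan(f[0])).round(2))
    D=lf+f[0]*up;D/=np.linalg.norm(D);U=np.cross(D,N);B=ce+xm*lf+np.polyval(f,xm)*up
    C=B+40*U-6*N;H=C+24*U
    print("bottom mid",B.round(1),"underside centre",C.round(1),"holes mid",H.round(1),"U az",np.degrees(np.arctan2(U[1],U[0])).round(2),"rel TCP",(H-s['ee_pos']).round(1))
    Rr=np.linalg.inv(Ro.from_euler('xyz',s['ee_rot'],degrees=True).as_matrix());print("tool shift holes->pins mid root",(Rr@(PINS-H)).round(1),"F",s['force'].round(1),s['time_s'])
PINS=np.array([575.4,-25.8,142.])
E
python3 -c "
from h import *
edgefit('pics/w5.png')
# board from side cam for cross-check of pins
"
```

```text
N [-0.485 -0.14   0.863] width 83.8 edge skew 0.02
bottom mid [483.3 -44.6  95. ] underside centre [519.4 -34.2 110. ] holes mid [539.3 -28.4 122.1] U az 16.07 rel TCP [23.8 12.2 -6.6]
tool shift holes->pins mid root [ -7.4  35.2 -20.1] F [-6.9  1.1  3.4] 15.6
```

View pics/w5.png

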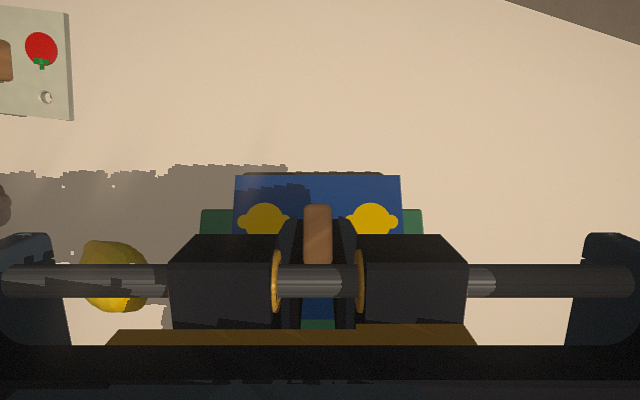

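The wrist view shows the plaque flat on the sign, bottom edge at row 176, centred on the tool (columns 235–402). The mask lost its shaded left part, so I take the lateral position from the rib. I'll lift along the face normal, move upslope to over the pins, and recheck.

```bash
python3 -m pendant '[{"xyz":[0,-0.006,-0.01],"roll":0,"jaw":1},{"xyz":[0,-0.011,-0.019],"roll":0,"jaw":1},{"xyz":[0,-0.013,-0.023],"roll":0,"jaw":1},{"xyz":[-0.001,0,-0.03],"roll":0,"jaw":1},{"xyz":[-0.002,0.012,-0.037],"roll":0,"jaw":1},{"xyz":[-0.002,0.022,-0.043],"roll":0,"jaw":1},{"xyz":[-0.002,0.022,-0.043],"roll":0,"jaw":1},{"xyz":[-0.002,0.022,-0.043],"roll":0,"jaw":1}]'
python3 - <<'E'
from h import *
edgefit('pics/w6.png')
s=env.state();print(s['ee_pos'],s['ee_rot'],((s['ee_pos']-PINS)[:2]@[-.277,.961]))
n='side';p,d=env.grab_frame(n);cv2.imwrite('pics/s6.png',p)
cv2.imwrite('pics/s6c.png',cv2.resize(p[150:240,270:390],None,fx=6,fy=6,interpolation=cv2.INTER_CUBIC))
E
```

```text
time_s: 16.65
ee_pos: [540.2, -37.3, 171.5]
ee_rot: [-179.9, -0.0, 106.1]
force: [0.2, -0.8, -1.3]
gripper_width: 14.2
N [-0.489 -0.139  0.861] width 95.5 edge skew -0.39
bottom mid [509.8 -46.5 137.7] underside centre [545.8 -36.  152.8] holes mid [565.6 -30.2 165. ] U az 16.37 rel TCP [25.4  7.1 -6.5]
tool shift holes->pins mid root [ 1.5 10.6 23. ] F [ 0.2 -0.8 -1.3] 16.65
[540.02800555 -37.31492196 171.47985141] [-1.79927513e+02 -2.90998552e-02  1.06071522e+02] -1.267797542137913
```

View pics/s6c.png

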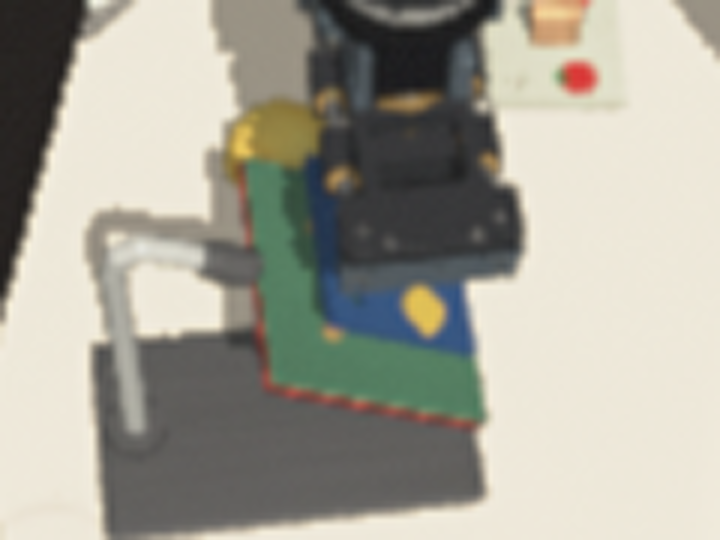

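The side view shows the plaque hovering parallel to the sign, with the left pin at crop (332,333) just past its edge. The wrist view gives a width of 95.5 mm (96 nominal). To go: lateral +1.5, slope −2.3, and 25 mm down the normal, which puts the pin tips at about 9 mm. I'll descend partway and watch the force.

```bash
python3 -m pendant '[{"xyz":[0.0014,-0.002,0.001],"roll":0,"jaw":1},{"xyz":[0.0014,0,0.0047],"roll":0,"jaw":1},{"xyz":[0.0014,0.001,0.0064],"roll":0,"jaw":1},{"xyz":[0.0014,0.002,0.0081],"roll":0,"jaw":1},{"xyz":[0.0014,0.003,0.0098],"roll":0,"jaw":1},{"xyz":[0.0014,0.004,0.0115],"roll":0,"jaw":1},{"xyz":[0.0014,0.005,0.0133],"roll":0,"jaw":1},{"xyz":[0.0014,0.005,0.0133],"roll":0,"jaw":1}]'
python3 - <<'E'
from h import *
edgefit('pics/w7.png');print(env.state()['ee_pos'])
E
```

```text
time_s: 17.75
ee_pos: [544.4, -35.0, 158.0]
ee_rot: [-179.9, 0.0, 106.1]
force: [-2.2, -3.1, -3.1]
gripper_width: 14.2
N [-0.487 -0.137  0.862] width 95.5 edge skew -0.35
bottom mid [513.9 -44.4 124.3] underside centre [549.9 -33.9 139.4] holes mid [569.8 -28.2 151.5] U az 16.16 rel TCP [25.5  6.8 -6.5]
tool shift holes->pins mid root [0.7 6.  9.5] F [-2.2 -3.1 -3.1] 17.75
[544.39037961 -35.01379367 158.05286256]
```

The plate is about 5 mm past the pin tips with only about 3 N sideways, so the pins are in the holes. I'll continue down with a slight downslope and rightward bias.

```bash
python3 -m pendant '[{"xyz":[-0.0005,-0.0007,0.0004],"roll":0,"jaw":1},{"xyz":[-0.0005,0.0003,0.0021],"roll":0,"jaw":1},{"xyz":[-0.0005,0.0013,0.0038],"roll":0,"jaw":1},{"xyz":[-0.0005,0.0023,0.0056],"roll":0,"jaw":1},{"xyz":[-0.0005,0.0033,0.0073],"roll":0,"jaw":1},{"xyz":[-0.0005,0.0043,0.009],"roll":0,"jaw":1},{"xyz":[-0.0005,0.0048,0.01],"roll":0,"jaw":1},{"xyz":[-0.0005,0.0048,0.01],"roll":0,"jaw":1}]'
python3 - <<'E'
from h import *
edgefit('pics/w8.png');print(env.state()['ee_pos'])
E
```

```text
time_s: 18.8
ee_pos: [549.7, -33.8, 148.8]
ee_rot: [-180.0, 0.0, 106.1]
force: [-3.9, -2.8, 0.3]
gripper_width: 14.0
N [-0.485 -0.14   0.863] width 95.5 edge skew -0.02
bottom mid [519.3 -43.1 115.2] underside centre [555.4 -32.7 130.2] holes mid [575.3 -27.  142.3] U az 16.1 rel TCP [25.5  6.9 -6.5]
tool shift holes->pins mid root [1.1 0.4 0.3] F [-3.9 -2.8  0.3] 18.8
[549.73616081 -33.87738702 148.75191142]
```

Seated to within about 0.5 mm. A small final press, then release and lift straight up.

```bash
python3 -m pendant '[{"xyz":[0,0.0004,0.0008],"roll":0,"jaw":1},{"xyz":[0,0.0006,0.0012],"roll":0,"jaw":1},{"xyz":[0,0.0006,0.0012],"roll":0,"jaw":1},{"xyz":[0,0.0006,0.0012],"roll":0,"jaw":0.75},{"xyz":[0,0.0006,0.0012],"roll":0,"jaw":0.65},{"xyz":[0,0.0006,0.0012],"roll":0,"jaw":0.65},{"xyz":[0,0.0006,0.0012],"roll":0,"jaw":0.65},{"xyz":[0,0.0006,0.0012],"roll":0,"jaw":0.65}]'
python3 -m pendant '[{"xyz":[0,0,-0.005],"roll":0,"jaw":0.65},{"xyz":[0,0,-0.015],"roll":0,"jaw":0.65},{"xyz":[0,0,-0.035],"roll":0,"jaw":0.65},{"xyz":[0,0,-0.07],"roll":0,"jaw":0.5},{"xyz":[0,-0.03,-0.11],"roll":0,"jaw":0.2},{"xyz":[0,-0.06,-0.14],"roll":0,"jaw":0},{"xyz":[0,-0.07,-0.14],"roll":0,"jaw":0},{"xyz":[0,-0.07,-0.14],"roll":0,"jaw":0}]'
python3 - <<'E'
from h import *
s=env.state();p,d=env.grab_frame('wrist');T=wristT(s);cv2.imwrite('pics/w9.png',p)
p2,_=env.grab_frame('side');cv2.imwrite('pics/s9.png',np.hstack([cv2.resize(p[60:300,170:470],(500,400)),cv2.resize(p2[150:240,290:370],(300,400))]))
q=p.astype(int);b,g,r=q[...,0],q[...,1],q[...,2];k=(b>r+40)&(b>g+20);c,m=big(k);v,u=np.nonzero(k&(d>0)&(cv2.erode(m.astype(np.uint8),np.ones((3,3)))>0));P=world('wrist',np.c_[u,v],d[v,u],T)
def fit(P):
    for _ in range(3):
        ce=P.mean(0);N=np.linalg.svd(P-ce,full_matrices=False)[2][2];N*=np.sign(N[2]);P=P[abs((P-ce)@N)<2.5]
    return ce,N
ce,N=fit(P);gk=(g>r+25)&(g>b+8)&(g>50)&(d>0);v,u=np.nonzero(cv2.erode(gk.astype(np.uint8),np.ones((3,3)))>0);G=world('wrist',np.c_[u,v],d[v,u],T);G=G[(abs(G[:,2]-130)<50)];cg,Ng=fit(G)
print("plaque N",N.round(3),"board N",Ng.round(3),"plate top above board",((ce-cg)@N).round(2),len(G),len(P),s['force'].round(1),s['ee_pos'].round(1))
E
```

```text
time_s: 19.85
ee_pos: [550.5, -33.5, 147.4]
ee_rot: [180.0, -0.0, 106.1]
force: [0.3, -0.2, 0.4]
gripper_width: 31.9
time_s: 20.85
ee_pos: [482.6, -53.0, 287.1]
ee_rot: [180.0, -0.0, 106.0]
force: [-0.4, 0.2, -0.3]
gripper_width: 79.0
plaque N [-0.482 -0.139  0.865] board N [-0.48  -0.139  0.866] plate top above board 6.0 4817 2148 [-0.4  0.2 -0.3] [482.6 -53.  287.1]
```

View pics/s9.png

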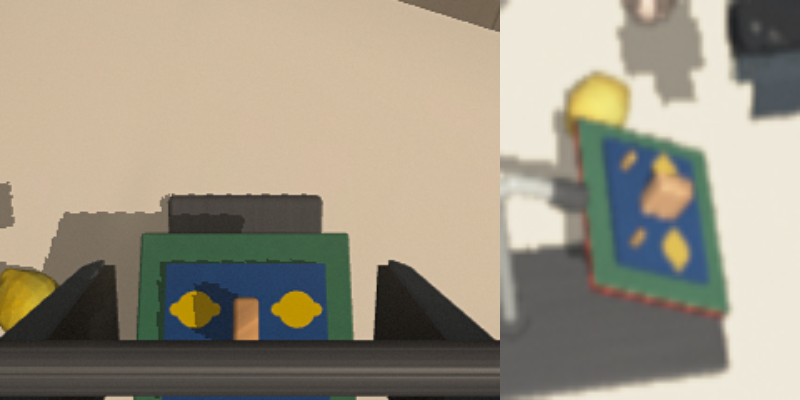

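The plaque is flush: its top is 6.0 mm above the board, the same as the plate thickness, and the normals match. Both pins stick out through the holes at about (628,160) and (637,238), and nothing else has moved. I'm handing in.

```bash
python3 -c "
from workcell import env
print(env.job_done(), env.state()['time_s'])"
```

```text
the job is handed in; nothing more can be done
the job is handed in; nothing more can be done
```

The sign now shows its green face, and the lemon plaque hangs on both pins, flat against it. I handed the job in at about 21 s of the 67 s allowed.

- **Turning the sign:** I pushed the left wing up and over with the shut fingers and pressed it down until it stopped, with about 25 N of reaction. It started about 21° along rather than at the red stop. The last fit of the face gave a 30° slope with no sideways lean, so it is at its stop as closely as the camera can tell.
- **Hanging the plaque:** I gripped it by its rib, tilted it to 30° by pressing it on the lower slope, then slid it down over the pins. Last check: the plate's top is 6.0 mm above the green face (the plate is 6 mm thick). The two surfaces are parallel to within about 0.2°, and both pins show through the holes.
- **At hand-in:** the gripper was open and clear above the sign, with no force on it. In the pictures I saw nothing else disturbed, but I did not measure the tomato plaque or the other items again.
- **One reading that disagreed:** one plaque width came out at 84 mm instead of 96 because a shadow spoiled the colour mask. I set that aside; the repeat read 95.5 mm.

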